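# Find the secret push-catch of a tea box and slide its lid open

## Task

One of the six wooden tiles in the top of the tea box is a hidden push button: feel over the tiles with a fingertip until you find the one that gives, and press it so that the sliding lid springs part of the way open. Then reach a fingertip into the gap, push the lid fully open by its edge, without forcing it, and take the hand away. Do not pick up or shift the mug, the jar or the tin around the box.

Things in the scene. Friction and masses are not known exactly. Their poses are not given: they have to be found in the camera images.
- chest: Tea box of plain mid-brown wood, fixed to the worktop, 132 (x) x 325 (y) x 70 mm high. Origin: centre of its underside; z up, y along its length. The -y end is a compartment closed by a sliding lid, the +y end a flat tiled panel; between them a crossbar 14 mm wide (y -27 to -13 mm), its top level with the rim at 70 mm.
- panel_mid (a point): Centre of the tiled panel, at its top face, 70 mm above the worktop; axes as the box. Six square tiles of pale wood, 52 mm wide with 2 mm grooves, centred at x -27 and +27 mm, y -54, 0 and +54 mm from here. Five are rigid; the sixth is the button, alike but 2 mm lower. Which place it has differs from start to start.
- catch (a joint): The hidden button tile: 0 at rest, grows to 0.006 m when pushed straight down; a spring pushes it back (1.5 N at first, 5 N fully down). At 0.0035 to 0.004 it frees the lid. Press within about 8 mm of the tile's centre, or the fingertip lands on a rigid neighbour.
- lid (a joint): Sliding lid: 0 shut and latched; grows as it slides to the box's +y, under crossbar and panel, to a stop at 0.110 m. Once freed, a spring drives it to about 0.055, where it stays; from there it slides with 0.4 N of friction and 12 N per m/s of drag and stays where it is left.
- lid_edge (a point): Middle of the upper rim of the lid's trailing (-y) edge, the edge to push; travels with the lid; axes as the box. Lid: flat pale wood, 110 (x) x 130 (y) x 7 mm, top 55 mm above the worktop. Shut, this edge touches the end wall (box y = -152 mm); sprung, there is a gap about 55 mm long and 112 mm wide between wall and edge.
- compartment (a point): Centre of the compartment's opening, level with the rim (70 mm above the worktop); axes as the box. Opening 112 mm (x) x 125 mm (y), floor 6 mm above the worktop with a teaspoon lying flat on it, end and side walls 10 mm thick.
- mug_mid (a point): White mug, 82 x 112 x 94 mm, standing behind the box; point on its axis half-way up. Bystander.
- jar_mid (a point): Small jar with a red screw cap, 74 mm wide, 92 mm high, standing behind the box; point on its axis half-way up. Bystander.
- tin_mid (a point): Flat oblong fish tin, 63 x 105 x 26 mm, lying in front of the box; its centre. Bystander.

How it is judged:
By the outcome, as a careful person would: the job done as asked, in the order asked, and still so for the second after the job is handed in, with the robot touching nothing.
It also fails if it takes over 61 s, if anything falls off the work surface, if the arm or the gripper's body presses on something with over 40 N, if the wrist force passes 120 N, or if a joint passes its speed limit or range.

## Robot

A 6-joint arm with a two-finger parallel gripper is mounted at the origin on a cart in front of the work surface, level with it; the furniture and walls round the work are solid. World frame = base frame: x ahead of the robot, y to its left, z up, the work surface at z = 0. Lengths are in m, angles in rad, forces in N, time in s.
With the tool pointing down it reaches from about 0.25 to 0.725 m from the base axis. Payload 4 kg.
Tool frame: the origin (TCP) lies between the finger pads; the fingertips stand 8 mm ahead of it and the grasp point (between the pads) lies 11 mm behind it; z points along the fingers, y is the line along which they close (so a half turn about z gives the same grasp; the last joint's range is limited). The gripper opens to 85 mm and grips with 20 to 120 N. Pads are 22 mm wide; open, the fingers measure 114 mm over their backs; the gripper's body (76 mm by 85 mm) begins 54 mm behind the grasp point. The pads swing forward as they close: fully open they stand 13 mm farther back than shut.
Start: joints at [-1.101, 0.241, 0.005, 1.335, 0, 1.571], TCP at [0.226, -0.446, 0.239] pointing down, gripper open.
Joint ranges: [-2.72, 2.72], [-1.05, 1.87], [-1.09, 1.28], [-1.99, 2.15], [-1.42, 1.44], [-3.14, 3.14]. Speed limits (rad/s): [2.79, 2.79, 3.14, 3.14, 3.14, 3.14].

## Interface

Orientations are given as a unit quaternion [x, y, z, w].
In Python, from workcell import status, viewer, bot gives the robot as it stands.
- The arm moves only by the tool servo_tool, never from a script. Its argument "commands" is a list of rows, each a list of 5 numbers: the finger opening in mm, from 0 to 85.4, then the shift along the tool's x, y, z in mm, then the turn about the tool's z in rad. A call has 1 to 20 rows; each row shifts and turns the commanded pose from where the row before left it, along the tool's axes as they then stand; what a row does not reach is not made up. A row lasts 1/8 s, in which the tool goes at most 62.5 mm and 10.7 degrees, less where a joint would pass 70% of its speed; a pose out of reach is approached as far as the arm can. A call is refused whole if a number of a shift passes 62.5 or a number of a turn 0.188, either way. A call with a gripper value outside its range is refused whole. The fingers move at their own pace and stop on an object; the grip force is fixed at half the most. Time passes only in rows, so rows that do not move let the fingers close. It gives the time, the measured TCP pose, the force, the opening and the grip force at its end, in the units of the state.
- status.get_obs(): the state, without advancing time (a new reading comes with each control period).
- viewer.camera(name): name is "scene" or "top" or "wrist"; returns (picture, depth): 384x512x3 uint8, red, green, blue; 384x512 float32, m along the optical axis (not along the pixel's ray), 0 where there is no reading.
- viewer.get_calibration(name): a dict with "camera_matrix" (3x3 intrinsics, pixels), "R" (3x3) and "t" (3): a world point X has camera coordinates R X + t; the wrist camera has in their place "T_tool_cam" (4x4, takes a point from camera to tool coordinates, whose origin is the TCP and whose axes are the flange's). Camera axes: x right, y down, z forward; pixel columns grow to the right and rows downward; lengths in m; the calibration is good to about 2 mm. A picture is of the moment at which its call begins: read the wrist's pose just before it. get_calibration takes no time and is no camera call.
- bot.job_done(): hands the job in; it is judged then, once.
Trained networks look in the newest picture that a camera, given by its name, has taken for a name from the list of things; names that differ only in an ending like _2 or _b are one class to them, and where a whole thing is asked for, a point or a joint stands for the part that bears it (a point fixed in the world has none). Each returns a list of dicts, best first, with "p" (0 to 1); they miss things now and then, are a little off and sometimes report something else, mostly with a low value. They report only what shows in the picture. A call takes as long as a camera call.
- viewer.masks_of(camera, label): "mask" (384x512 bool, what is visible of it) and "pixel" ([row, column] in pixels, amid what is visible of it).
- viewer.spot_point(camera, label): "pixel" ([row, column] in pixels: a listed point, or the origin of a listed thing).
The state is a dict: "clock": time; "joint_pos": joint angles; "joint_vel": joint speeds; "tau": joint torques, N m; "eef_pos": TCP position; "tool_rot": TCP orientation; "ft_force": force on the tool from outside, world axes, zero at the start; "ft_torque": the same for the moment, N m; "grip_width": finger opening in m; "grasp_force": force on a finger pad.
Only numpy, scipy, OpenCV 4.12 (cv2) and the standard library are available. Lean on these libraries where they do the work, as an engineer would, in place of code of your own. Each camera call takes 0.05 s, during which the arm holds its last target. There are 200 camera calls.

## Working session

There is one attempt and no reset: what is moved stays moved. The work goes in short steps, Python scripts to look and compute and a tool call to move; the robot and the scene stay as the last step left them, time stands still between calls to the robot, and variables do not carry over. Pictures are saved under pics/ and viewed, at most 10 in all, crops included, and the job is handed in when it is done.

Besides the shell and the picture viewer there is one more tool, called after "Call:" as a command line: name --pt "numbers of a row" for each row, then --argument value for the rest. servo_tool: Moves the arm, as the interface text tells. Its arguments: {"type":"object","properties":{"commands":{"type":"array"}},"required":["commands"]}

```bash
mkdir -p pics; cat > h.py <<'E'
import numpy as np, cv2
from workcell import status, viewer, bot
def w(name,pix,depth,z=None):
    c=viewer.get_calibration(name);K=np.array(c["camera_matrix"]);R=np.array(c["R"]);t=np.array(c["t"])
    r,cc=pix; ray=np.linalg.inv(K)@[cc,r,1]
    if z is None:
        d=np.median(depth[int(r)-1:int(r)+2,int(cc)-1:int(cc)+2]); return R.T@(ray*d-t)
    o=-R.T@t; v=R.T@ray; return o+v*(z-o[2])/v[2]
E
python3 - <<'E'
from h import *
np.set_printoptions(precision=4,suppress=True)
o=status.get_obs();print(o["clock"],o["eef_pos"],o["tool_rot"])
for n in["top","scene"]:
    p,d=viewer.camera(n);cv2.imwrite(f"pics/{n}0.png",p[:,:,::-1]);np.save(n+"d.npy",d)
    for l,z in[("panel_mid",.07),("compartment",.07),("lid_edge",.055),("mug_mid",.047),("jar_mid",.046),("tin_mid",.013)]:
        for q in viewer.spot_point(n,l)[:1]: print(n,l,q["p"],q["pixel"],w(n,q["pixel"],d),w(n,q["pixel"],d,z))
E
```

```text
0.0 [ 0.2261 -0.4453  0.2384] [ 0.9725  0.2327 -0.0002 -0.001 ]
top panel_mid 0.73 [202.7, 227.4] [ 0.5126 -0.1352  0.0689] [ 0.5125 -0.1353  0.07  ]
top compartment 0.74 [197.2, 306.4] [ 0.53   -0.2995  0.0549] [ 0.5285 -0.2976  0.07  ]
top lid_edge 0.59 [191.1, 331.5] [ 0.5444 -0.3521  0.0556] [ 0.5444 -0.3522  0.055 ]
top mug_mid 0.7 [133.4, 297.9] [ 0.6727 -0.2819  0.0279] [ 0.668 -0.28   0.047]
top jar_mid 0.71 [139.8, 220.2] [ 0.6385 -0.1173  0.0924] [ 0.6489 -0.1138  0.046 ]
top tin_mid 0.94 [266.9, 262.9] [ 0.3816 -0.2129  0.0227] [ 0.3811 -0.2132  0.013 ]
scene compartment 0.73 [172.3, 298.8] [ 0.546  -0.3114  0.054 ] [ 0.5385 -0.2975  0.07  ]
scene lid_edge 0.74 [161.5, 312.4] [ 0.5403 -0.3542  0.0544] [ 0.54   -0.3536  0.055 ]
scene mug_mid 0.96 [155.4, 239.0] [ 0.6902 -0.2993  0.0272] [ 0.6772 -0.2831  0.047 ]
scene jar_mid 0.64 [210.6, 194.6] [ 0.625  -0.0888  0.0905] [ 0.6525 -0.114   0.046 ]
scene tin_mid 0.59 [256.1, 344.0] [ 0.3796 -0.2102  0.0218] [ 0.3815 -0.2162  0.013 ]
```

View pics/top0.png

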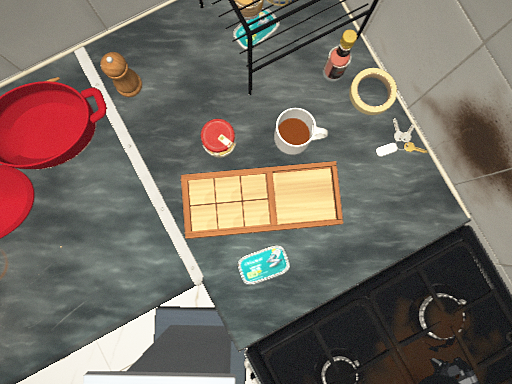

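The top view shows the box running along world y. The tiled panel is on the left (centre about row 203, col 228) and the lid on the right (edge about row 191, col 332). The mug (130,297) and jar (137,218) stand behind it and the tin (265,263) lies in front. Next I'll refine the box pose and check the tile heights in the depth image.

```bash
python3 - <<'E'
from h import *
np.set_printoptions(precision=4,suppress=True)
ds=[]
for i in range(12):
    p,d=viewer.camera("top");ds.append(d)
q=viewer.masks_of("top","chest")[0];print(q["p"])
ds=np.array(ds);d=np.median(ds,0);print("noise",ds[:,195:210,215:240].std(0).mean())
c=viewer.get_calibration("top");K=np.array(c["camera_matrix"]);R=np.array(c["R"]);t=np.array(c["t"])
v,u=np.mgrid[:384,:512]; P=((np.linalg.inv(K)@np.stack([u,v,np.ones_like(u)]).reshape(3,-1)*d.ravel()).T-t)@R
P=P.reshape(384,512,3)
m=(P[...,2]>.045)&(P[...,2]<.085)&(cv2.dilate(q["mask"].astype(np.uint8),np.ones((5,5)))>0)
m2=q["mask"]
for mm in(m,m2):
    yy,xx=np.nonzero(mm)
    pts=np.array([w("top",(a,b),None,.07)[:2] for a,b in zip(yy,xx)],np.float32)
    r=cv2.minAreaRect(pts*1000);print(r)
(cx,cy),s,a=cv2.minAreaRect(pts*1000)
b=cv2.boxPoints((( cx,cy),s,a))
e=[b[1]-b[0],b[2]-b[1]];e=max(e,key=np.linalg.norm);e=e*np.sign(e[1]);ey=e/np.linalg.norm(e);ex=np.array([ey[1],-ey[0]])
print("ey",ey,"yaw",np.arctan2(-ey[0],ey[1]))
C=np.array([cx,cy])/1000
Q=P[...,:2]-C; X=Q@ex;Y=Q@ey
# panel centre in box y: tiles from -13 to 152.5 -> ~+69
for yc in(15.5,69.5,123.5):
  for xc in(-27,27):
    k=(abs(X*1000-xc)<18)&(abs(Y*1000-yc)<18);z=P[...,2][k];print(xc,yc,k.sum(),np.mean(z),z.std(), C+ex*xc/1000+ey*yc/1000)
p=cv2.resize(p[150:250,170:350],None,fx=4,fy=4,interpolation=cv2.INTER_CUBIC);cv2.imwrite("pics/crop.png",p[:,:,::-1])
E
```

```text
0.82
noise 0.009706107Traceback (most recent call last):
  File "<stdin>", line 15, in <module>
  File "h.py", line 4, in w
    c=viewer.get_calibration(name);K=np.array(c["camera_matrix"]);R=np.array(c["R"]);t=np.array(c["t"])
ValueError: time passes only in moves, steps and waits
```

```bash
python3 - <<'E'
from h import *
np.set_printoptions(precision=4,suppress=True)
ds=[]
for i in range(16):
    p,d=viewer.camera("top");ds.append(np.where(d>0,d,np.nan))
q=viewer.masks_of("top","chest")[0];m=q["mask"]
ds=np.array(ds);d=np.nanmean(ds,0);print("noise",np.nanstd(ds[:,195:210,215:240],0).mean())
c=viewer.get_calibration("top");K=np.array(c["camera_matrix"]);R=np.array(c["R"]);t=np.array(c["t"])
v,u=np.mgrid[:384,:512]; ray=(np.linalg.inv(K)@np.stack([u,v,np.ones_like(u)]).reshape(3,-1)).T
P=((ray*d.reshape(-1,1)-t)@R).reshape(384,512,3)
o=-R.T@t; V=ray@R; G=(o+V*((.07-o[2])/V[:,2:])).reshape(384,512,3)
m1=m&(P[...,2]>.045)
for mm in(m,m1): r=cv2.minAreaRect((G[mm][:,:2]*1000).astype(np.float32));print(r)
b=cv2.boxPoints(r);e=max([b[1]-b[0],b[2]-b[1]],key=np.linalg.norm);e=e*np.sign(e[1]);ey=e/np.linalg.norm(e);ex=np.array([ey[1],-ey[0]])
C=np.array(r[0])/1000;print("C",C,"ey",ey,"yaw",np.arctan2(-ey[0],ey[1]))
Q=P[...,:2]-C; X=Q@ex*1000;Y=Q@ey*1000
for yc in(15.5,69.5,123.5):
  for xc in(-27,27):
    k=(abs(X-xc)<18)&(abs(Y-yc)<18);z=P[...,2][k];print(xc,yc,k.sum(),np.nanmean(z),np.nanstd(z), C+ex*xc/1000+ey*yc/1000)
p=cv2.resize(p[150:250,170:350],None,fx=4,fy=4,interpolation=cv2.INTER_CUBIC);cv2.imwrite("pics/crop.png",p[:,:,::-1])
print(status.get_obs()["clock"])
E
```

```text
noise 0.0015517556
((522.7387084960938, -204.04666137695312), (134.08079528808594, 324.3467712402344), 6.721424579620361)
((522.4868774414062, -204.14625549316406), (132.0728302001953, 324.27923583984375), 6.8836565017700195)
C [ 0.5225 -0.2041] ey [-0.1199  0.9928] yaw 0.12014249
-27 15.5 308 0.07008578993304637 0.0004083838702650828 [ 0.4938 -0.192 ]
27 15.5 297 0.06810614916135853 0.00038115499797298943 [ 0.5474 -0.1855]
-27 69.5 309 0.07009283038327259 0.0004134524435324986 [ 0.4874 -0.1384]
27 69.5 306 0.06999885045992185 0.00042878274976017766 [ 0.541  -0.1319]
-27 123.5 313 0.07004940140153149 0.00040921098194106114 [ 0.4809 -0.0848]
27 123.5 308 0.0700488075293333 0.0004215282896860239 [ 0.5345 -0.0783]
2.2
```

View pics/crop.png

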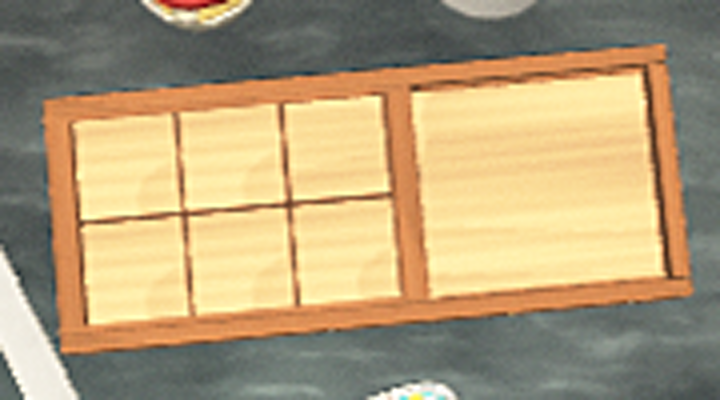

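The depth image puts the tile at box (+27, +15.5) at 68.1 mm, while the other five read 70.0, so that is the candidate button. I'll move above it with the fingers shut and feel it with a press.

Call:
servo_tool --pt "0 0 0 0 0.175" --pt "0 0 0 0 0.175" --pt "0 29 -18 0 0" --pt "0 29 -18 0 0" --pt "0 29 -18 0 0" --pt "0 29 -18 0 0" --pt "0 29 -18 0 0" --pt "0 29 -18 0 0" --pt "0 29 -18 0 0" --pt "0 29 -18 0 0" --pt "0 29 -18 0 0" --pt "0 29 -18 0 0" --pt "0 29 -18 0 0" --pt "0 29 -18 0 0" --pt "0 0 0 40 0" --pt "0 0 0 40 0" --pt "0 0 0 40 0" --pt "0 0 0 0 0"

```text
clock: 4.45
eef_pos: [0.5432, -0.1887, 0.1159]
tool_rot: [0.998, 0.06, -0.004, -0.002]
ft_force: [0.5, -0.0, 1.2]
grip_width: 0.0001
grasp_force: 0.0
```

```bash
cat > g.py <<'E'
from h import *
from scipy.spatial.transform import Rotation as Ro
import sys
np.set_printoptions(precision=4,suppress=True)
o=status.get_obs();C=np.array([.5225,-.2041]);ey=np.array([-.1199,.9928]);ex=np.array([ey[1],-ey[0]])
p=np.array(o["eef_pos"]);T=Ro.from_quat(o["tool_rot"]).as_matrix()
print(o["clock"],"box xy mm",(p[:2]-C)@ex*1e3,(p[:2]-C)@ey*1e3,"tip z",(p[2]-.008)*1e3,"F",np.array(o["ft_force"]),"w",o["grip_width"])
if len(sys.argv)>2:
    g=np.append(C+ex*float(sys.argv[1])/1e3+ey*float(sys.argv[2])/1e3,p[2]);print("tool shift",T.T@(g-p)*1e3,"tool x",T[:,0])
E
python3 g.py 27 15.5
```

```text
4.45 box xy mm 22.391538832051086 12.771686503374514 tip z 107.85085068072131 F [ 0.4888 -0.0066  1.2108] w 0.00010679647971283281
tool shift [ 4.6082 -2.7302 -0.0245] tool x [ 0.9928  0.1196 -0.0075]
```

Call:
servo_tool --pt "0 4.6 -2.7 0 0" --pt "0 0 0 15 0" --pt "0 0 0 15 0" --pt "0 0 0 6 0" --pt "0 0 0 0 0"

```text
clock: 5.08
eef_pos: [0.5496, -0.1864, 0.0825]
tool_rot: [0.998, 0.06, -0.001, -0.0]
ft_force: [-0.2, 0.9, 0.1]
grip_width: 0.0002
grasp_force: 0.0
```

```bash
python3 g.py 27 15.5
```

```text
5.075 box xy mm 29.058500589327746 14.325956159857999 tip z 74.45888214462354 F [-0.2475  0.9087  0.0788] w 0.0002138633426598837
tool shift [-2.0583 -1.1735  0.0042] tool x [ 0.9928  0.1194 -0.0016]
```

Call:
servo_tool --pt "0 0 0 1.5 0" --pt "0 0 0 1.5 0" --pt "0 0 0 1.5 0" --pt "0 0 0 0 0"

```text
clock: 5.58
eef_pos: [0.5502, -0.1866, 0.0788]
tool_rot: [0.998, 0.06, -0.0, -0.0]
ft_force: [-0.7, 0.1, -0.3]
grip_width: 0.0001
grasp_force: 0.0
```

```bash
python3 g.py
```

```text
5.575 box xy mm 29.649206152401803 14.091533816422455 tip z 70.77148170887551 F [-0.6588  0.0756 -0.2875] w 0.000102079532238601
```

Call:
servo_tool --pt "0 -2.6 -1.2 0 0" --pt "0 0 0 1.5 0" --pt "0 0 0 1 0" --pt "0 0 0 1 0" --pt "0 0 0 1 0" --pt "0 0 0 0 0"

```text
clock: 6.32
eef_pos: [0.5475, -0.1857, 0.0745]
tool_rot: [0.998, 0.06, 0.0, 0.0]
ft_force: [-2.2, 0.8, 3.9]
grip_width: -0.0
grasp_force: 1.9
```

```bash
python3 g.py
```

```text
6.325 box xy mm 27.073626513792384 15.313688694418232 tip z 66.5358454022646 F [-2.153   0.8493  3.9493] w -3.3710248377692383e-05
```

Call:
servo_tool --pt "0 0 0 1 0" --pt "0 0 0 1 0" --pt "0 0 0 0 0"

```text
clock: 6.7
eef_pos: [0.5476, -0.1857, 0.0721]
tool_rot: [0.998, 0.06, -0.0, -0.0]
ft_force: [-1.1, 0.7, 3.7]
grip_width: -0.0003
grasp_force: 1.7
```

```bash
python3 g.py; python3 - <<'E'
from h import *
p,d=viewer.camera("top");cv2.imwrite("pics/t2.png",cv2.resize(p[100:290,150:400],None,fx=3,fy=3)[:,:,::-1])
for q in viewer.spot_point("top","lid_edge")[:2]:print(q["p"],q["pixel"],w("top",q["pixel"],d,.055))
E
```

```text
6.7 box xy mm 27.100377054445087 15.29225814682031 tip z 64.12744670719044 F [-1.0534  0.6842  3.7113] w -0.00025869338077597385
0.7 [188.5, 315.7] [ 0.54896714 -0.31878574  0.055     ]
```

View pics/t2.png

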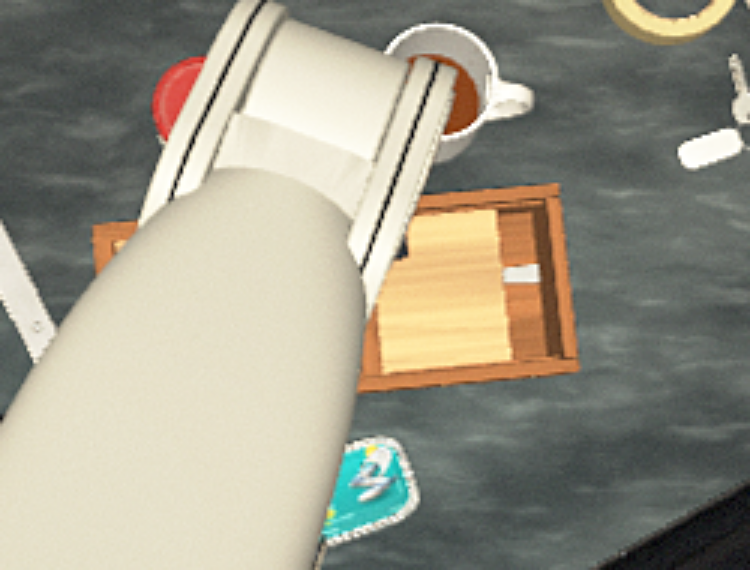

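The tile gave way and the picture shows the lid open, with a gap at cols 500–540 of the crop. I'll lift off and move over the gap.

Call:
servo_tool --pt "0 0 0 -20 0" --pt "0 0 0 -20 0" --pt "0 -4.5 23 0 0" --pt "0 -4.5 23 0 0" --pt "0 -4.5 23 0 0" --pt "0 -4.5 23 0 0" --pt "0 -4.5 23 0 0" --pt "0 -4.5 23 0 0" --pt "0 0 0 0 0" --pt "0 0 0 0 0"

```text
clock: 8.05
eef_pos: [0.5371, -0.3258, 0.1121]
tool_rot: [0.998, 0.06, -0.0, -0.0]
ft_force: [-0.0, 0.6, -0.3]
grip_width: 0.0001
grasp_force: 0.0
```

```bash
python3 g.py 0 -124; python3 - <<'E'
from h import *
p,d=viewer.camera("scene");cv2.imwrite("pics/s3.png",cv2.resize(p[100:300,150:400],None,fx=3,fy=3)[:,:,::-1])
C=np.array([.5225,-.2041]);ey=np.array([-.1199,.9928]);ex=np.array([ey[1],-ey[0]])
for n in["scene","top"]:
  if n=="top":viewer.camera(n)
  for q in viewer.spot_point(n,"lid_edge")[:2]:
    g=w(n,q["pixel"],d,.055)[:2]-C;print(n,q["p"],q["pixel"],g@ex,g@ey)
E
```

```text
8.05 box xy mm -0.10087927618766503 -122.60484320281155 tip z 104.09604004806431 F [-0.0074  0.6012 -0.3174] w 7.197685190994656e-05
tool shift [ 0.1017  1.3985 -0.0011] tool x [ 0.9929  0.1193 -0.0002]
scene 0.7 [156.1, 240.1] 0.13667569914022296 -0.08925891222363891
scene 0.68 [175.9, 302.5] -0.0007613355304085829 -0.10307371223689035
top 0.9 [193.3, 308.8] 0.003752142317806572 -0.10146375422191958
top 0.46 [138.8, 220.1] 0.13638195112275409 0.07408963901729566
```

View pics/s3.png

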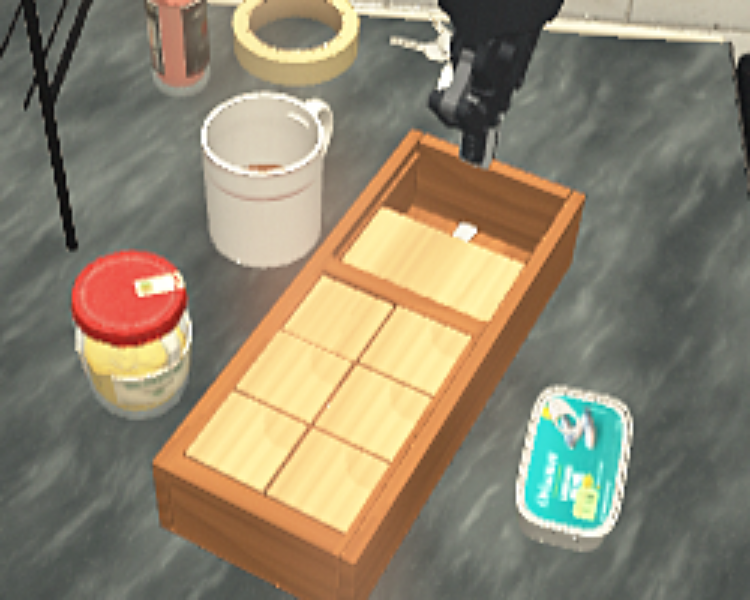

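The picture shows the gap open at the far end with the fingertip above it, and the bystanders untouched. The lid edge measures about y=-100, so I'll enter the gap at y≈-126.

Call:
servo_tool --pt "0 0 3 0 0" --pt "0 0 0 12 0" --pt "0 0 0 12 0" --pt "0 0 0 12 0" --pt "0 0 0 8 0" --pt "0 0 0 8 0" --pt "0 0 0 7 0" --pt "0 0 0 0 0"

```text
clock: 9.25
eef_pos: [0.5372, -0.3287, 0.0526]
tool_rot: [0.998, 0.06, -0.0, -0.0]
ft_force: [0.1, -0.4, 0.3]
grip_width: -0.0004
grasp_force: 0.0
```

```bash
python3 g.py 0 -42
```

```text
9.25 box xy mm -0.3125875892770129 -125.46595610462232 tip z 44.646063954303536 F [ 0.1026 -0.4032  0.2819] w -0.0004444539767447197
tool shift [  0.2742 -83.4637   0.0592] tool x [ 0.9928  0.1194 -0.0009]
```

Call:
servo_tool --pt "0 0 -4 0 0" --pt "0 0 -4 0 0" --pt "0 0 -4 0 0" --pt "0 0 -4 0 0" --pt "0 0 -4 0 0" --pt "0 0 -4 0 0" --pt "0 0 -4 0 0" --pt "0 0 -4 0 0" --pt "0 0 -4 0 0" --pt "0 0 -4 0 0" --pt "0 0 -4 0 0" --pt "0 0 -4 0 0" --pt "0 0 -4 0 0"

```text
clock: 10.88
eef_pos: [0.5315, -0.277, 0.0534]
tool_rot: [0.998, 0.06, 0.0, 0.0]
ft_force: [0.9, -0.7, 1.2]
grip_width: -0.0005
grasp_force: 0.6
```

```bash
python3 g.py; python3 - <<'E'
from h import *
p,d=viewer.camera("scene");cv2.imwrite("pics/s4.png",cv2.resize(p[110:240,220:380],None,fx=4,fy=4)[:,:,::-1])
E
```

```text
10.875 box xy mm 0.14369653154402348 -73.45935463017646 tip z 45.37242589673099 F [ 0.9263 -0.6986  1.248 ] w -0.0004930544487242293
```

View pics/s4.png

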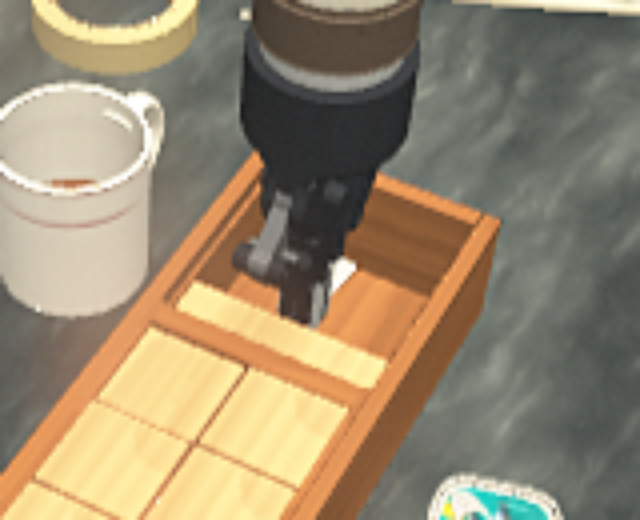

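The lid follows the finger at about 1 N, with roughly 15 mm still to go. I'll continue in small steps.

Call:
servo_tool --pt "0 0 -3 0 0" --pt "0 0 -3 0 0" --pt "0 0 -2 0 0" --pt "0 0 -2 0 0" --pt "0 0 -1 0 0" --pt "0 0 0 0 0"

```text
clock: 11.68
eef_pos: [0.5299, -0.2662, 0.0532]
tool_rot: [0.998, 0.06, -0.0, -0.0]
ft_force: [-0.0, 0.1, 0.8]
grip_width: -0.0003
grasp_force: 0.1
```

```bash
python3 g.py
```

```text
11.675 box xy mm -0.1081357732808176 -62.49508646335059 tip z 45.15323993955225 F [-0.0193  0.129   0.8464] w -0.0003037026733075242
```

Call:
servo_tool --pt "0 0 -1 0 0" --pt "0 0 -1 0 0" --pt "0 0 0 0 0"

```text
clock: 12.05
eef_pos: [0.5297, -0.2642, 0.0532]
tool_rot: [0.998, 0.06, -0.0, -0.0]
ft_force: [-0.4, 0.0, -0.5]
grip_width: 0.0
grasp_force: 0.1
```

```bash
python3 g.py; python3 - <<'E'
from h import *
p,d=viewer.camera("scene");cv2.imwrite("pics/s5.png",cv2.resize(p[110:240,220:380],None,fx=4,fy=4)[:,:,::-1])
E
```

```text
12.05 box xy mm -0.06923298627622064 -60.557996341140964 tip z 45.22104663499665 F [-0.3927  0.0381 -0.4983] w 3.4462685442997964e-05
```

View pics/s5.png

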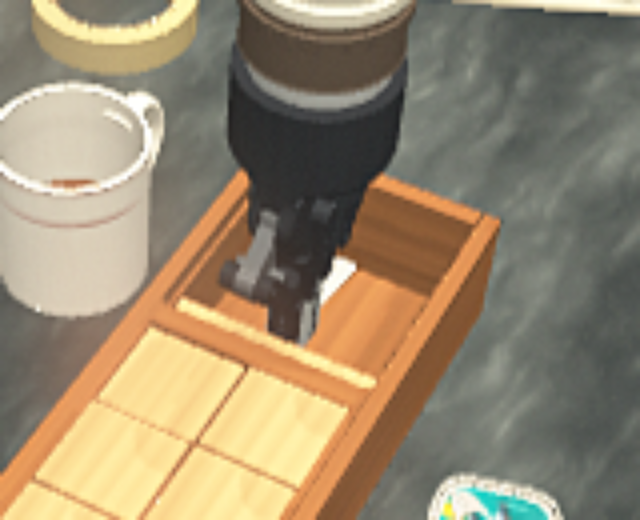

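Call:
servo_tool --pt "0 0 -1 0 0" --pt "0 0 -1 0 0" --pt "0 0 -1 0 0" --pt "0 0 0 0 0"

```text
clock: 12.6
eef_pos: [0.5294, -0.2612, 0.0533]
tool_rot: [0.998, 0.06, -0.0, -0.0]
ft_force: [-1.3, 0.1, -0.2]
grip_width: 0.0002
grasp_force: 0.0
```

Call:
servo_tool --pt "0 0 -1 0 0" --pt "0 0 0 0 0"

```text
clock: 12.85
eef_pos: [0.5293, -0.2603, 0.0533]
tool_rot: [0.998, 0.06, -0.0, -0.0]
ft_force: [-0.4, -0.6, 0.6]
grip_width: 0.0001
grasp_force: 0.1
```

Call:
servo_tool --pt "0 0 -1 0 0" --pt "0 0 0 0 0"

```text
clock: 13.1
eef_pos: [0.5292, -0.2593, 0.0533]
tool_rot: [0.998, 0.06, 0.0, -0.0]
ft_force: [-0.2, 0.2, 0.2]
grip_width: -0.0001
grasp_force: 0.1
```

```bash
python3 g.py
```

```text
13.1 box xy mm 0.08211603816245508 -55.612091995281965 tip z 45.30686144549844 F [-0.1719  0.2277  0.2112] w -9.699691166278291e-05
```

Call:
servo_tool --pt "0 0 -1 0 0" --pt "0 0 0 0 0"

```text
clock: 13.35
eef_pos: [0.5292, -0.2589, 0.0534]
tool_rot: [0.998, 0.06, 0.0, 0.001]
ft_force: [-0.3, -2.3, -0.7]
grip_width: -0.0001
grasp_force: 1.0
```

Call:
servo_tool --pt "0 0 -1 0 0" --pt "0 0 0 0 0"

```text
clock: 13.6
eef_pos: [0.5292, -0.2587, 0.0534]
tool_rot: [0.998, 0.059, 0.0, 0.001]
ft_force: [1.4, -5.3, -1.3]
grip_width: -0.0002
grasp_force: 2.2
```

```bash
python3 g.py; python3 - <<'E'
from h import *
p,d=viewer.camera("scene");cv2.imwrite("pics/s6.png",cv2.resize(p[130:240,220:340],None,fx=5,fy=5)[:,:,::-1])
E
```

```text
13.6 box xy mm 0.09925201876552164 -55.02989994135501 tip z 45.43148766155382 F [ 1.3538 -5.2923 -1.2617] w -0.0002273570298032055
```

View pics/s6.png

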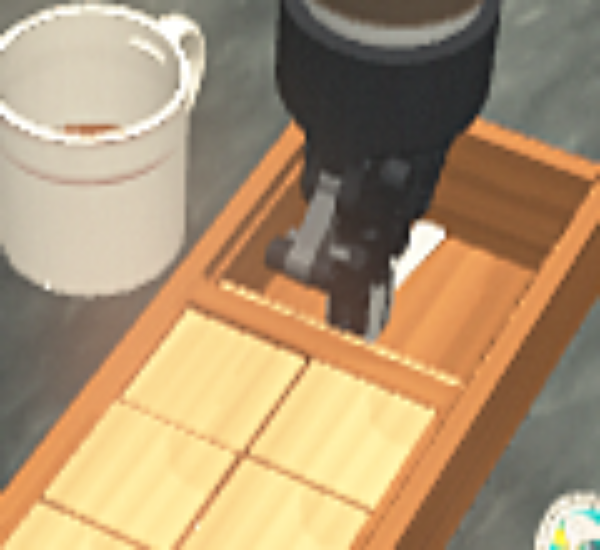

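The force jumped to about 5 N with the edge at about y=-42, which is the stop. I'll back off, lift and check.

Call:
servo_tool --pt "0 0 5 0 0" --pt "0 0 12 0 0" --pt "0 0 12 0 0" --pt "0 0 0 -15 0" --pt "0 0 0 -25 0" --pt "0 0 0 -30 0" --pt "0 0 0 -30 0" --pt "0 0 0 -30 0" --pt "0 -25 25 0 0" --pt "0 -25 25 0 0" --pt "0 -25 25 0 0" --pt "0 -25 25 0 0" --pt "0 -25 15 0 0" --pt "0 0 0 0 0" --pt "0 0 0 0 0"

```text
clock: 15.52
eef_pos: [0.4225, -0.4151, 0.1841]
tool_rot: [0.998, 0.06, 0.001, 0.0]
ft_force: [-0.5, 0.3, 0.5]
grip_width: -0.0002
grasp_force: 0.0
```

```bash
python3 g.py; python3 - <<'E'
from h import *
ds=[]
for i in range(6):
    p,d=viewer.camera("top");ds.append(np.where(d>0,d,np.nan))
d=np.nanmean(ds,0)
cv2.imwrite("pics/t7.png",cv2.resize(p[100:290,150:400],None,fx=3,fy=3)[:,:,::-1])
C=np.array([.5225,-.2041]);ey=np.array([-.1199,.9928]);ex=np.array([ey[1],-ey[0]])
for q in viewer.spot_point("top","lid_edge")[:1]:
    g=w("top",q["pixel"],d,.055)[:2]-C;print("edge",q["p"],g@ex*1e3,g@ey*1e3)
for l,z in[("mug_mid",.047),("jar_mid",.046),("tin_mid",.013)]:
    for q in viewer.spot_point("top",l)[:1]:print(l,q["p"],w("top",q["pixel"],d,z))
E
```

```text
15.525 box xy mm -124.5312404214725 -197.50548327014457 tip z 176.08598705470672 F [-0.4586  0.3161  0.4563] w -0.00015080770704535993
edge 0.54 4.793895497763828 -45.97261846205443
mug_mid 0.84 [ 0.67331891 -0.28703705  0.047     ]
jar_mid 0.69 [ 0.65609871 -0.10798344  0.046     ]
tin_mid 0.73 [ 0.38621833 -0.21542433  0.013     ]
```

View pics/t7.png

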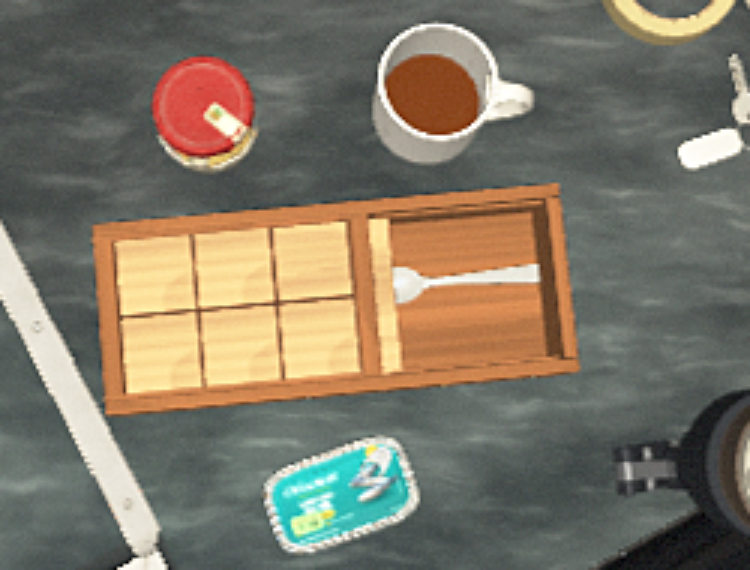

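The lid is at its stop with only a strip of about 15 mm showing, as expected. The bystanders haven't moved and the hand is clear.

```bash
python3 -c "
from h import *
print(bot.job_done())"
```

```text
the job is handed in; nothing more can be done
None
```

The job is handed in: I pressed the hidden tile (box +27, +15.5 mm; found as the low one in the depth image, so I felt only that one), pushed the lid to its stop at about 5 N, and took the hand clear; the mug, jar and tin look unmoved.

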